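# Unstack the seed tins into their trays

## Task

The closed seed tins have been left piled up in one stack on the potting table. Take the stack apart and set each tin down flat inside the wooden tray made to its own shape and size (oblong, square, large round, small round). Keep every tin upright, and leave the blue pot and the spray bottle standing where they are.

Things in the scene. Friction and masses are not known exactly. Their poses are not given: they have to be found in the camera images.
- oblong_tin: Origin: centre of its underside, z up. Closed plain metal tin, oblong, 104 x 68 mm, 38 mm high, about 0.2 kg; its own x is its long side. Bottom of the stack, standing on the rubber mat, whose top is 3 mm above the work surface. The stack stands in any of seven spots of the mat.
- square_tin: Origin: centre of its underside, z up. Closed plain metal tin, square, 64 x 64 mm, 34 mm high, about 0.15 kg; x and y along its sides. Second from the bottom, on the oblong tin.
- large_round_tin: Origin: centre of its underside, z up. Closed plain metal tin, round, 56 mm across, 32 mm high, about 0.1 kg. Third from the bottom, on the square tin.
- small_round_tin: Origin: centre of its underside, z up. Closed plain metal tin, round, 36 mm across, 30 mm high, about 0.05 kg. On top of the stack, on the large round tin.
- oblong_tray: Oblong shallow wooden tray for the oblong tin, 120 x 84 mm inside; its own x is its long side. Fixed to the mat. Floor 4 mm thick (the tin rests on it, 4 mm above the origin), rim 6 mm thick, its top 12 mm above the origin. Origin: centre of its underside, z up. 
- square_tray: Square shallow wooden tray for the square tin, 80 x 80 mm inside; x and y along its sides. Fixed to the mat. Floor 4 mm thick (the tin rests on it, 4 mm above the origin), rim 6 mm thick, its top 12 mm above the origin. Origin: centre of its underside, z up. 
- large_round_tray: Round shallow wooden tray for the large round tin, 72 mm across inside. Fixed to the mat. Floor 4 mm thick (the tin rests on it, 4 mm above the origin), rim 6 mm thick, its top 12 mm above the origin. Origin: centre of its underside, z up. 
- small_round_tray: Round shallow wooden tray for the small round tin, 52 mm across inside. Fixed to the mat. Floor 4 mm thick (the tin rests on it, 4 mm above the origin), rim 6 mm thick, its top 12 mm above the origin. Origin: centre of its underside, z up. 
- blue_pot: Bystander among the trays: empty glazed blue pot, loose, 90 mm across the rim, 72 mm high. Origin: centre of its underside.
- spray_bottle: Bystander among the trays: amber glass spray bottle with black head, loose, 58 mm across, 122 mm high; the nozzle sticks out 31 mm from the axis. Origin: centre of its underside.

How it is judged:
By the outcome, as a careful person would: the job done as asked, in the order asked, and still so for the second after the job is handed in, with the robot touching nothing.
It also fails if it takes over 112 s, if anything falls off the work surface, if the arm or the gripper's body presses on something with over 40 N, if the wrist force passes 120 N, or if a joint passes its speed limit or range.

## Robot

A 7-joint arm with a two-finger parallel gripper is mounted at the origin on the work surface. World frame = base frame: x ahead of the robot, y to its left, z up, the work surface at z = 0. Lengths are in mm, angles in rad, forces in N, time in s.
With the tool pointing down it reaches from about 400 to 900 mm from the base axis. Payload 5.5 kg.
Tool frame: the origin (TCP) lies on the front face of the gripper's body, between the roots of the fingers; the fingertips stand 66 mm ahead of it and the grasp point (between the pads) lies 47 mm ahead of it; z points along the fingers, y is the line along which they close (so a half turn about z gives the same grasp; the last joint's range is limited). The gripper opens to 92 mm and grips with 3 to 60 N. Pads are 19 mm wide; open, the fingers measure 130 mm over their backs; the gripper's body (75 mm by 190 mm) begins 47 mm behind the grasp point.
Start: joints at [1.403, 0.501, -0.427, 1.55, 0.221, 1.138, -0.21], TCP at [271.468, -590.596, 292.229] pointing down, gripper open.
Joint ranges: [-2.88, 2.88], [-0.31, 2.03], [-1.54, 1.56], [0.2, 2.42], [-1.41, 4.55], [0.19, 2.02], [-2.57, 2.57]. Speed limits (rad/s): [2.57, 2.57, 3.14, 3.14, 3.14, 3.14, 3.14].

## Interface

Orientations are given as a unit quaternion [x, y, z, w].
In Python, from station import get_state, eyes, bot, spotter gives the robot as it stands.
- The arm moves only by the tool move_arm, never from a script. Its argument "moves" is a list of rows, each a list of 2 entries, a list of its own where there are three numbers: the shift along the world's x, y, z in m, then the turn, a rotation vector about the world's x, y, z in units of 10 degrees (1.0 is 10 degrees). A call has exactly 8 rows; each row is the pose to reach, as a shift and turn from the pose commanded when the call began; what a row does not reach only later rows make up. A row lasts 1/8 s, in which the tool goes at most 62.5 mm and 10.7 degrees, less where a joint would pass 70% of its speed; a pose out of reach is approached as far as the arm can. A call with a gripper value outside its range is refused whole. "hand" is the closure, from 0 (fully open) to 1 (shut), set as the call begins (left out, the last holds). The fingers move at their own pace and stop on an object; "force" is the grip in N (left out, the last holds). Time passes only in rows, so rows that repeat a pose let the fingers close, or fill a call up. It gives the time, the measured TCP pose, the force, the opening and the grip force at its end, in the units of the state.
- get_state(): the state, without advancing time (a new reading comes with each control period).
- eyes.grab_frame(name): name is "scene" or "top" or "wrist"; returns the picture (400x640x3 uint8, red, green, blue); there is no depth.
- eyes.camera_info(name): a dict with "fx", "fy", "cx", "cy" (pixels), "R" (3x3) and "t" (3): a world point X has camera coordinates R X + t; the wrist camera has in their place "tool_from_camera" (4x4, takes a point from camera to tool coordinates, whose origin is the TCP and whose axes are the flange's). Camera axes: x right, y down, z forward; pixel columns grow to the right and rows downward; lengths in mm; the calibration is good to about 2 mm. A picture is of the moment at which its call begins: read the wrist's pose just before it. camera_info takes no time and is no camera call.
- bot.job_done(): hands the job in; it is judged then, once.
Trained networks look in the newest picture that a camera, given by its name, has taken for a name from the list of things; names that differ only in an ending like _2 or _b are one class to them, and where a whole thing is asked for, a point or a joint stands for the part that bears it (a point fixed in the world has none). Each returns a list of dicts, best first, with "confidence" (0 to 1); they miss things now and then, are a little off and sometimes report something else, mostly with a low value. They report only what shows in the picture. A call takes as long as a camera call.
- spotter.recognise(camera, thing): "location" ([x, y, z] in mm, in the coordinates of the camera as it stood for that picture, good to about 4 mm: the middle of the surface that is visible of it).
- spotter.masks_of(camera, thing): "pixels" (400x640 bool, what is visible of it).
- spotter.tip_of(camera, thing): "location" ([x, y, z] in mm, in the coordinates of the camera as it stood for that picture, good to about 4 mm: a listed point, or the origin of a listed thing).
The state is a dict: "time": time; "joint_positions": joint angles; "dq": joint speeds; "effort": joint torques, N m; "eef_pos": TCP position; "tool_rot": TCP orientation; "wrist_force": force on the tool from outside, world axes, zero at the start; "wrist_torque": the same for the moment, N m; "finger_gap": finger opening in mm; "grip_force": force on a finger pad.
Only numpy, scipy, OpenCV 4.12 (cv2) and the standard library are available. Lean on these libraries where they do the work, as an engineer would, in place of code of your own. Each camera call takes 0.05 s, during which the arm holds its last target. There are 200 camera calls.

## Working session

There is one attempt and no reset: what is moved stays moved. The work goes in short steps, Python scripts to look and compute and a tool call to move; the robot and the scene stay as the last step left them, time stands still between calls to the robot, and variables do not carry over. Pictures are saved under pics/ and viewed, at most 14 in all, crops included, and the job is handed in when it is done.

Besides the shell and the picture viewer there is one more tool, called after ">>>" as name([rows], argument=value, ...), one row to a line, values as JSON. move_arm: Moves the arm, as the interface text tells. Its arguments: {"type":"object","properties":{"moves":{"type":"array","items":{"type":"array"}},"hand":{"type":"number"},"force":{"type":"number"}},"required":["moves"]}

```bash
mkdir -p pics; ls
cat > h.py <<'E'
import numpy as np, cv2
from station import get_state, eyes, bot, spotter
def w(cam,p):
    c=eyes.camera_info(cam); R=np.array(c["R"]);t=np.array(c["t"]); return R.T@(np.array(p)-t)
def grab(n,f=None):
    im=np.array(eyes.grab_frame(n))
    if f: cv2.imwrite("pics/"+f,im[:,:,::-1])
    return im
def onplane(cam,uv,z):
    c=eyes.camera_info(cam); R=np.array(c["R"]);t=np.array(c["t"])
    d=R.T@np.array([(uv[0]-c["cx"])/c["fx"],(uv[1]-c["cy"])/c["fy"],1]); o=-R.T@t
    return o+d*(z-o[2])/d[2]
E
python3 - <<'E'
from h import *
s=get_state();print({k:np.round(v,3) for k,v in s.items()})
for c in("top","scene"):
    grab(c,c+"1.png")
    for n in "oblong_tin square_tin large_round_tin small_round_tin oblong_tray square_tray large_round_tray small_round_tray blue_pot spray_bottle".split():
        print(c,n,[(np.round(w(c,d["location"])).tolist(),round(d["confidence"],2)) for d in spotter.tip_of(c,n)[:2]])
print({k:np.round(v,3).tolist() for k,v in eyes.camera_info("wrist").items()})
E
```

```text
pics
{'time': np.float64(0.0), 'joint_positions': array([ 1.403,  0.502, -0.427,  1.551,  0.221,  1.138, -0.21 ]), 'dq': array([-0.002,  0.   , -0.001,  0.   , -0.002, -0.   ,  0.001]), 'effort': array([-0.0000e+00, -5.6659e+01, -5.8160e+00, -2.7911e+01, -6.8000e-02,
        3.1000e-02,  0.0000e+00]), 'eef_pos': array([ 271.133, -590.108,  291.168]), 'tool_rot': array([ 0.977,  0.214, -0.   , -0.001]), 'wrist_force': array([-0.045, -0.295,  0.201]), 'wrist_torque': array([-0.007,  0.011,  0.027]), 'grip_force': np.float64(0.0), 'finger_gap': np.float64(91.809)}
top oblong_tin [([440.0, 278.0, 3.0], 0.76)]
top square_tin [([438.0, 278.0, 43.0], 0.75)]
top large_round_tin [([439.0, 276.0, 71.0], 0.56)]
top small_round_tin [([433.0, 274.0, 105.0], 0.58)]
top oblong_tray [([617.0, 74.0, 6.0], 0.65)]
top square_tray [([633.0, -84.0, 8.0], 0.91), ([437.0, 277.0, 72.0], 0.23)]
top large_round_tray [([617.0, -265.0, 5.0], 0.78)]
top small_round_tray [([447.0, 96.0, 1.0], 0.68)]
top blue_pot [([609.0, 276.0, 0.0], 0.96), ([440.0, 275.0, 70.0], 0.16)]
top spray_bottle [([437.0, -270.0, 3.0], 0.61)]
scene oblong_tin [([437.0, 281.0, 3.0], 0.6)]
scene square_tin [([435.0, 279.0, 40.0], 0.73)]
scene large_round_tin [([437.0, 278.0, 82.0], 0.86)]
scene small_round_tin []
scene oblong_tray [([615.0, 76.0, 2.0], 0.69)]
scene square_tray []
scene large_round_tray [([616.0, -263.0, 4.0], 0.84)]
scene small_round_tray [([447.0, 96.0, 4.0], 0.57)]
scene blue_pot [([607.0, 277.0, 6.0], 0.57)]
scene spray_bottle [([438.0, -272.0, 0.0], 0.9)]
{'fx': 341.288, 'fy': 341.288, 'cx': 320.713, 'cy': 202.696, 'tool_from_camera': [[-0.0, -0.968, -0.253, 69.032], [1.0, -0.0, 0.001, -0.116], [-0.001, -0.253, 0.968, -93.123], [0.0, 0.0, 0.0, 1.0]]}
```

View pics/top1.png

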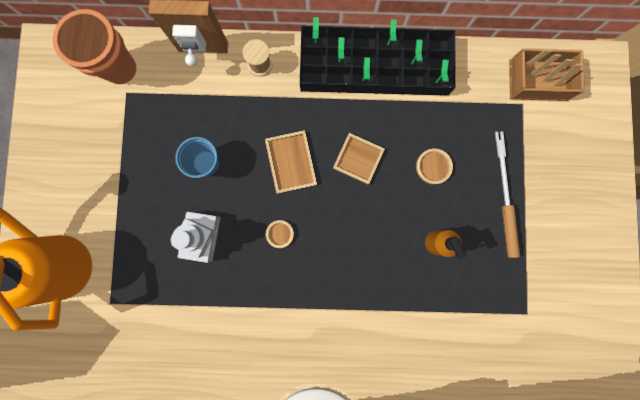

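View pics/scene1.png

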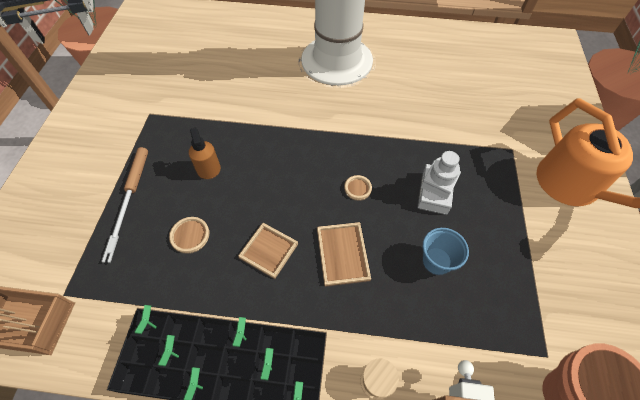

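The pictures match the networks: the stack is at top px (190,238), oblong tray (291,161), square tray (359,158), large round tray (435,166), small round tray (280,234). The pot and bottle are clear of the trays. I'll take finer tray outlines next and then go to the stack.

```bash
cat >> h.py <<'E'
def mask_rect(cam,n,z,P=None):
    r=spotter.masks_of(cam,n)
    if not r: return None
    m=np.array(r[0]["pixels"],np.uint8); c=max(cv2.findContours(m,0,cv2.CHAIN_APPROX_NONE)[0],key=cv2.contourArea)[:,0]
    f=P or (lambda uv:onplane(cam,uv,z))
    p=np.array([f(u)[:2] for u in c],np.float32)
    return np.round(cv2.minAreaRect(p)[0],1),np.round(cv2.minAreaRect(p)[1],1),round(cv2.minAreaRect(p)[2],1),round(r[0]["confidence"],2)
E
python3 - <<'E'
from h import *
for c in("top","scene"):
    grab(c)
    for n in "oblong_tray square_tray large_round_tray small_round_tray".split(): print(c,n,mask_rect(c,n,15))
E
```

```text
top oblong_tray (array([619.8,  74.8]), array([132.9,  96.3]), 14.5, 0.57)
top square_tray (array([632.4, -86. ]), array([94.7, 94.7]), 66.5, 0.8)
top large_round_tray (array([ 618.8, -264.3]), array([83.7, 80.1]), 0.2, 0.81)
top small_round_tray (array([452.3,  93.6]), array([57.3, 60. ]), 1.5, 0.6)
scene oblong_tray (array([619.6,  77.2]), array([136.3,  97.6]), 13.2, 0.88)
scene square_tray None
scene large_round_tray (array([ 618.5, -259.2]), array([84.1, 83.7]), 7.1, 0.83)
scene small_round_tray (array([451.2,  97. ]), array([64.6, 61.1]), 45.0, 0.69)
```

>>> move_arm([
  [[0.02,0.06,0.01],[0,0,0]],
  [[0.04,0.12,0.02],[0,0,-0.5]],
  [[0.07,0.17,0.03],[0,0,-1]],
  [[0.1,0.23,0.04],[0,0,-1.5]],
  [[0.12,0.29,0.04],[0,0,-2]],
  [[0.14,0.35,0.04],[0,0,-2.47]],
  [[0.15,0.41,0.04],[0,0,-2.47]],
  [[0.16,0.47,0.04],[0,0,-2.47]],
], hand=0)

```text
time: 2.6
eef_pos: [431.3, -121.7, 332.6]
tool_rot: [1.0, -0.0, 0.001, 0.0]
wrist_force: [1.7, 0.3, 0.3]
finger_gap: 91.8
grip_force: 0.0
```

>>> move_arm([
  [[0,0.06,0],[0,0,0]],
  [[0,0.12,0],[0,0,0]],
  [[0,0.18,0],[0,0,0]],
  [[0,0.24,0],[0,0,0]],
  [[0,0.3,0],[0,0,0]],
  [[0,0.36,0],[0,0,0]],
  [[0,0.398,0],[0,0,0]],
  [[0,0.398,0],[0,0,0]],
])

```text
time: 3.6
eef_pos: [429.6, 277.9, 332.6]
tool_rot: [1.0, 0.003, -0.0, -0.001]
wrist_force: [-0.5, -0.3, -0.0]
finger_gap: 91.6
grip_force: 0.0
```

```bash
cat >> h.py <<'E'
from scipy.spatial.transform import Rotation as Ro
def wristP(z):
    s=get_state();c=eyes.camera_info("wrist");T=np.array(c["tool_from_camera"]);R=Ro.from_quat(s["tool_rot"]).as_matrix();e=np.array(s["eef_pos"])
    o=R@T[:3,3]+e
    def f(uv):
        d=R@T[:3,:3]@np.array([(uv[0]-c["cx"])/c["fx"],(uv[1]-c["cy"])/c["fy"],1]); return o+d*(z-o[2])/d[2]
    return f
def look(items,f=None,tip=True):
    s=get_state();c=eyes.camera_info("wrist");T=np.array(c["tool_from_camera"]);R=Ro.from_quat(s["tool_rot"]).as_matrix();e=np.array(s["eef_pos"])
    P={z:wristP(z) for _,z in items}
    grab("wrist",f)
    for n,z in items:
        print(n,mask_rect("wrist",n,z,P[z]),[np.round(R@(T[:3,:3]@np.array(d["location"])+T[:3,3])+e,1) for d in spotter.tip_of("wrist",n)[:1]])
E
python3 - <<'E'
from h import *
look([("small_round_tin",137),("large_round_tin",107),("square_tin",75),("oblong_tin",41)],"w1.png")
E
```

```text
small_round_tin (array([437.3, 278.3]), array([39.7, 35.5]), 0.4, 0.94) [array([439.1, 278.7, 105.5])]
large_round_tin (array([444.4, 277.9]), array([56.1, 49. ]), 87.4, 0.79) [array([438.7, 278.4,  81.3])]
square_tin (array([440., 278.]), array([63.7, 65.7]), 65.6, 0.69) []
oblong_tin (array([471.4, 273.6]), array([69.1, 43.8]), 85.6, 0.97) []
```

View pics/w1.png

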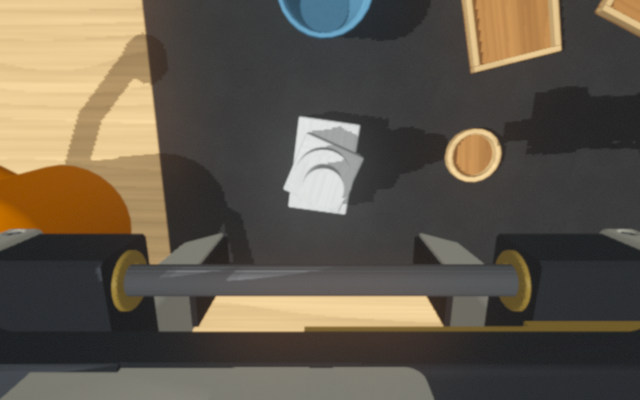

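The wrist picture shows the stack at px (325,165), the small tin's top at (322,185) and the small tray at (473,155). The heights and sizes agree with those given, so I'm grasping the small tin.

>>> move_arm([
  [[0.004,0,-0.03],[0,0,0]],
  [[0.009,0,-0.07],[0,0,0]],
  [[0.009,0,-0.1],[0,0,0]],
  [[0.009,0,-0.125],[0,0,0]],
  [[0.009,0,-0.14],[0,0,0]],
  [[0.009,0,-0.146],[0,0,0]],
  [[0.009,0,-0.146],[0,0,0]],
  [[0.009,0,-0.146],[0,0,0]],
])

```text
time: 5.05
eef_pos: [440.4, 274.4, 187.0]
tool_rot: [1.0, -0.0, 0.001, -0.0]
wrist_force: [0.9, 0.6, 1.1]
finger_gap: 92.0
grip_force: 0.0
```

>>> move_arm([
  [[0,0,0],[0,0,0]],
  [[0,0,0],[0,0,0]],
  [[0,0,0],[0,0,0]],
  [[0,0,0],[0,0,0]],
  [[0,0,0],[0,0,0]],
  [[0,0,0],[0,0,0]],
  [[0,0,0],[0,0,0]],
  [[0,0,0],[0,0,0]],
], hand=1, force=12)

```text
time: 6.05
eef_pos: [439.9, 274.2, 186.2]
tool_rot: [1.0, -0.0, 0.0, -0.0]
wrist_force: [-0.3, 0.1, -0.3]
finger_gap: 35.6
grip_force: 12.0
```

>>> move_arm([
  [[0,0,0.03],[0,0,0]],
  [[0,0,0.08],[0,0,0]],
  [[0,-0.03,0.12],[0,0,0]],
  [[0,-0.08,0.144],[0,0,0]],
  [[0,-0.13,0.144],[0,0,0]],
  [[0,-0.17,0.144],[0,0,0]],
  [[0,-0.178,0.144],[0,0,0]],
  [[0,-0.178,0.144],[0,0,0]],
])

```text
time: 7.05
eef_pos: [439.9, 96.2, 330.3]
tool_rot: [1.0, -0.001, 0.0, -0.0]
wrist_force: [0.1, 0.0, 0.0]
finger_gap: 35.6
grip_force: 12.0
```

Run:
```python
from h import *
for i in range(3): 
    s=get_state(); print(np.round(s["eef_pos"],1),np.round(s["tool_rot"],4),s["finger_gap"]); 
    look([("small_round_tray",15)],"w2.png")
look([("oblong_tray",15),("large_round_tin",107),("square_tin",75),("small_round_tin",300)],"w2.png")
```

```text
[439.9  96.2 330.3] [ 1.e+00 -6.e-04  1.e-04 -0.e+00] 35.55771201021688
small_round_tray (array([452.2,  95.7]), array([61.4, 62.5]), 89.9, 0.73) [array([449.7,  94.3,   4.1])]
[439.8  97.9 330.3] [ 1.0e+00  1.2e-03  1.0e-04 -4.0e-04] 35.60799337386551
small_round_tray (array([451.7,  96.1]), array([63. , 61.9]), 44.5, 0.86) [array([446. ,  94.8,   5.9])]
[439.8  97.4 330.2] [ 1.e+00  1.e-03 -1.e-04 -2.e-04] 35.67421399083016
small_round_tray (array([451.9,  96.6]), array([62.1, 62.5]), 16.4, 0.63) [array([449.6,  93. ,   5.7])]
oblong_tray (array([597. ,  70.1]), array([84.7, 97.1]), 14.1, 0.84) [array([622.9,  78.3,   6.4])]
large_round_tin (array([440.8, 271.2]), array([55.7, 70.5]), 18.0, 0.84) [array([437.2, 280. ,  81.1])]
square_tin (array([434. , 289.1]), array([61.4, 78.1]), 21.0, 0.75) [array([439.1, 278.4,  40.7])]
small_round_tin (array([460.6,  97.7]), array([16.8, 28.2]), 0.0, 0.95) [array([437.9, 100.5, 251.2])]
```

View pics/w2.png

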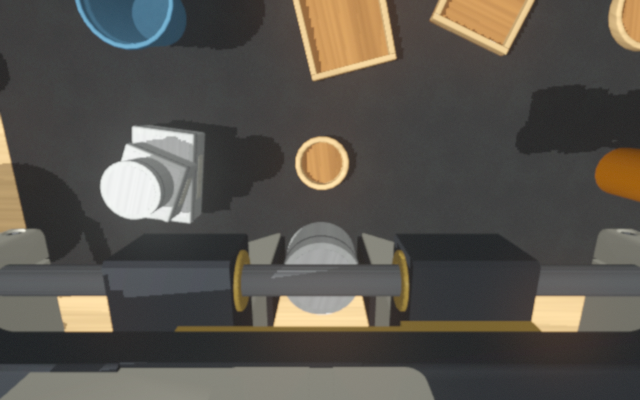

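The picture shows the small tin held between the pads at px (320,260) and its tray at (322,163). I'm lowering it.

>>> move_arm([
  [[0.006,0,-0.05],[0,0,0]],
  [[0.012,-0.001,-0.1],[0,0,0]],
  [[0.012,-0.001,-0.15],[0,0,0]],
  [[0.012,-0.001,-0.19],[0,0,0]],
  [[0.012,-0.001,-0.22],[0,0,0]],
  [[0.012,-0.001,-0.235],[0,0,0]],
  [[0.012,-0.001,-0.242],[0,0,0]],
  [[0.012,-0.001,-0.242],[0,0,0]],
])

```text
time: 8.95
eef_pos: [452.4, 95.3, 88.6]
tool_rot: [1.0, -0.0, 0.0, -0.0]
wrist_force: [0.9, 0.3, 0.2]
finger_gap: 35.6
grip_force: 12.0
```

Run:
```python
from h import *
s=get_state(); print(np.round(s["eef_pos"],1),np.round(s["wrist_force"],1),s["finger_gap"]); 
im=grab("scene"); im2=grab("wrist")
cv2.imwrite("pics/s3.png",np.hstack([cv2.resize(im[120:270,270:470],(400,300)),cv2.resize(im2,(480,300))[:,80:]])[:,:,::-1])
```

```text
[452.4  95.3  88.6] [0.9 0.3 0.2] 35.61386350434248
```

View pics/s3.png

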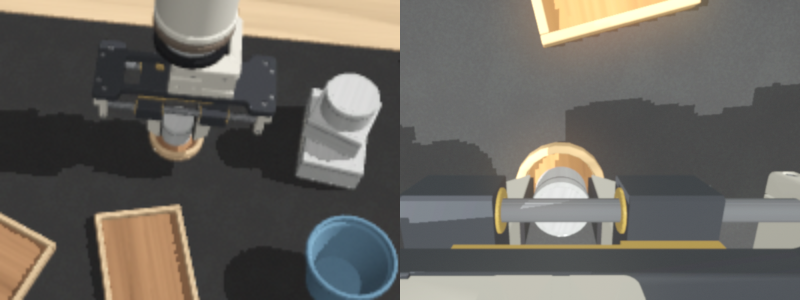

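The tin is over the tray, but it looks near the tray's robot-side rim. I'll check where it is before releasing.

Run:
```python
from h import *
look([("small_round_tin",38.5),("small_round_tray",15)])
r=spotter.masks_of("wrist","small_round_tin")
m=np.array(r[0]["pixels"]); v,u=np.nonzero(m); print(u.min(),u.max(),v.min(),v.max(), wristP(7)((320,v.min())), wristP(38.5)((320,v.min())))
r=spotter.masks_of("wrist","small_round_tray"); m=np.array(r[0]["pixels"]); v,u=np.nonzero(m); print(v.min(),wristP(15)((320,v.min())))
```

```text
small_round_tin (array([465.3,  95.8]), array([32.8, 20.1]), 90.0, 0.82) [array([450. ,  98.7,   8.6])]
small_round_tray (array([468.5,  96.8]), array([59.2, 32.3]), 90.0, 0.77) []
285 357 222 314 [464.8809732   96.04625775   7.        ] [474.99083065  95.99982989  38.5       ]
190 [484.12174289  96.01074537  15.        ]
```

The tin sits about 4–5 mm behind the tray's centre, so I'm moving it 4 mm forward, setting it down and releasing.

>>> move_arm([
  [[0.004,0,0],[0,0,0]],
  [[0.004,0,0],[0,0,0]],
  [[0.004,0,-0.001],[0,0,0]],
  [[0.004,0,-0.002],[0,0,0]],
  [[0.004,0,-0.002],[0,0,0]],
  [[0.004,0,-0.002],[0,0,0]],
  [[0.004,0,-0.002],[0,0,0]],
  [[0.004,0,-0.002],[0,0,0]],
])

```text
time: 10.4
eef_pos: [455.8, 95.1, 86.2]
tool_rot: [1.0, -0.0, -0.0, 0.0]
wrist_force: [-0.5, -0.9, 1.2]
finger_gap: 35.6
grip_force: 12.0
```

>>> move_arm([
  [[0,0,0],[0,0,0]],
  [[0,0,0],[0,0,0]],
  [[0,0,0],[0,0,0]],
  [[0,0,0],[0,0,0]],
  [[0,0,0],[0,0,0]],
  [[0,0,0.01],[0,0,0]],
  [[0,0,0.04],[0,0,0]],
  [[0,0,0.1],[0,0,0]],
], hand=0.3)

```text
time: 11.4
eef_pos: [454.4, 94.9, 186.2]
tool_rot: [1.0, 0.0, -0.002, -0.0]
wrist_force: [1.0, -1.1, 0.8]
finger_gap: 64.6
grip_force: 0.0
```

>>> move_arm([
  [[0,0,0.06],[0,0,0]],
  [[-0.01,0.03,0.11],[0,0,0]],
  [[-0.02,0.09,0.14],[0,0,0]],
  [[-0.026,0.14,0.14],[0,0,0]],
  [[-0.026,0.18,0.14],[0,0,0]],
  [[-0.026,0.18,0.14],[0,0,0]],
  [[-0.026,0.18,0.14],[0,0,0]],
  [[-0.026,0.18,0.14],[0,0,0]],
], hand=0)

```text
time: 12.4
eef_pos: [430.3, 273.6, 326.1]
tool_rot: [1.0, -0.001, -0.0, 0.001]
wrist_force: [0.3, -0.2, -0.2]
finger_gap: 92.0
grip_force: 0.0
```

Run:
```python
from h import *
s=get_state(); print(np.round(s["eef_pos"],1))
look([("small_round_tin",37),("small_round_tray",15),("large_round_tin",107),("square_tin",75),("oblong_tin",41)],"w4.png")
```

```text
[430.3 273.6 326.1]
small_round_tin None [array([452.8,  97.5,   4.8])]
small_round_tray (array([452.2,  99.9]), array([63.1, 63.2]), 76.3, 0.66) [array([447.1,  93.2,   7.5])]
large_round_tin None [array([436.7, 280.4,  80.6])]
square_tin (array([439.6, 277.7]), array([63.5, 67. ]), 65.8, 0.96) []
oblong_tin (array([470.8, 273.9]), array([67.2, 43. ]), 82.2, 0.81) []
```

View pics/w4.png

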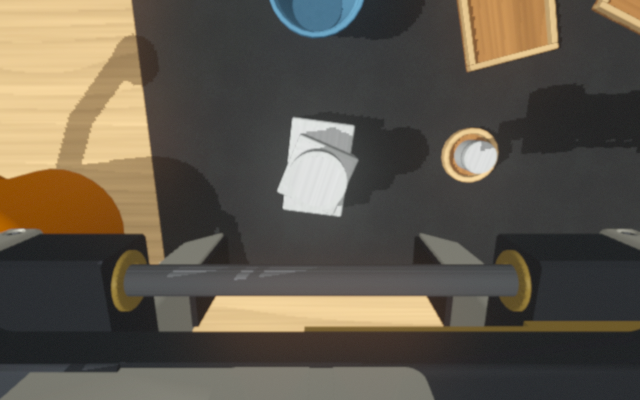

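The small tin is standing in its tray at px (470,155). The rest of the stack is undisturbed, with the large round tin's top at (319,181). Next is the large round tin.

>>> move_arm([
  [[0.004,0.002,-0.04],[0,0,0]],
  [[0.007,0.005,-0.08],[0,0,0]],
  [[0.007,0.005,-0.12],[0,0,0]],
  [[0.007,0.005,-0.15],[0,0,0]],
  [[0.007,0.005,-0.165],[0,0,0]],
  [[0.007,0.005,-0.171],[0,0,0]],
  [[0.007,0.005,-0.171],[0,0,0]],
  [[0.007,0.005,-0.171],[0,0,0]],
])

```text
time: 13.95
eef_pos: [437.4, 280.6, 156.0]
tool_rot: [1.0, -0.0, 0.001, -0.0]
wrist_force: [0.2, -0.4, 0.2]
finger_gap: 92.1
grip_force: 0.0
```

>>> move_arm([
  [[0,0,0],[0,0,0]],
  [[0,0,0],[0,0,0]],
  [[0,0,0],[0,0,0]],
  [[0,0,0],[0,0,0]],
  [[0,0,0],[0,0,0]],
  [[0,0,0],[0,0,0]],
  [[0,0,0],[0,0,0]],
  [[0,0,0],[0,0,0]],
], hand=1, force=15)

```text
time: 14.95
eef_pos: [437.0, 279.9, 155.3]
tool_rot: [1.0, -0.0, 0.0, 0.0]
wrist_force: [-0.2, -2.9, 3.7]
finger_gap: 55.4
grip_force: 15.0
```

>>> move_arm([
  [[0,0,0.03],[0,0,0]],
  [[0,0,0.08],[0,0,0]],
  [[0.02,-0.03,0.13],[0,0,0]],
  [[0.04,-0.08,0.16],[0,0,0]],
  [[0.06,-0.13,0.17],[0,0,0]],
  [[0.08,-0.18,0.17],[0,0,0]],
  [[0.1,-0.23,0.17],[0,0,0]],
  [[0.11,-0.28,0.17],[0,0,0]],
])

```text
time: 15.95
eef_pos: [547.8, -1.2, 325.0]
tool_rot: [1.0, -0.0, 0.001, -0.0]
wrist_force: [1.1, 0.5, -0.5]
finger_gap: 55.3
grip_force: 15.0
```

>>> move_arm([
  [[0.01,-0.05,0],[0,0,0]],
  [[0.02,-0.1,0],[0,0,0]],
  [[0.03,-0.15,0],[0,0,0]],
  [[0.04,-0.2,0],[0,0,0]],
  [[0.05,-0.24,0],[0,0,0]],
  [[0.055,-0.262,0],[0,0,0]],
  [[0.055,-0.262,0],[0,0,0]],
  [[0.055,-0.262,0],[0,0,0]],
])

```text
time: 16.95
eef_pos: [602.2, -259.0, 325.1]
tool_rot: [1.0, 0.001, -0.0, -0.001]
wrist_force: [0.1, 0.3, -1.0]
finger_gap: 55.4
grip_force: 15.0
```

Run:
```python
from h import *
s=get_state(); print(np.round(s["eef_pos"],1),s["finger_gap"])
look([("large_round_tray",15),("square_tray",15)],"w5.png")
r=spotter.masks_of("wrist","large_round_tin"); z=get_state()["eef_pos"][2]-80.3
m=np.array(r[0]["pixels"]); v,u=np.nonzero(m); print(u.min(),u.max(),v.min(),v.max(), wristP(z)((320,v.min())),s["eef_pos"])
```

```text
[ 602.2 -259.   325.1] 55.43252710323457
large_round_tray (array([ 620.6, -262.4]), array([82.5, 81.9]), 0.2, 0.77) [array([ 614.5, -263.4,    1.9])]
square_tray (array([633.8, -85.1]), array([95.7, 94.9]), 66.8, 0.97) [array([ 6.334e+02, -8.230e+01, -3.000e-01])]
260 381 193 323 [ 630.93866386 -259.82347409  245.27396093] [ 602.22002929 -258.97798698  325.12670981]
```

The measurements agree: the tin is centred in the grip and the tray is at (620,-262).

>>> move_arm([
  [[0.009,-0.002,-0.05],[0,0,0]],
  [[0.0175,-0.003,-0.1],[0,0,0]],
  [[0.0175,-0.003,-0.15],[0,0,0]],
  [[0.0175,-0.003,-0.19],[0,0,0]],
  [[0.0175,-0.003,-0.215],[0,0,0]],
  [[0.0175,-0.003,-0.228],[0,0,0]],
  [[0.0175,-0.003,-0.235],[0,0,0]],
  [[0.0175,-0.003,-0.235],[0,0,0]],
])

```text
time: 18.25
eef_pos: [619.8, -264.9, 90.8]
tool_rot: [1.0, -0.0, 0.0, 0.0]
wrist_force: [0.4, -0.6, -0.8]
finger_gap: 55.5
grip_force: 15.0
```

Run:
```python
from h import *
s=get_state(); print(np.round(s["eef_pos"],1),np.round(s["wrist_force"],1)); P=wristP
grab("wrist"); b=s["eef_pos"][2]-80.3
for n,z,rad in(("large_round_tin",b,28),("large_round_tray",15,42)):
    r=spotter.masks_of("wrist",n)
    if r:
        m=np.array(r[0]["pixels"]); v,u=np.nonzero(m); p=P(z)((320,v.min())); print(n,p[0]-rad, P(z)((u.min(),v.max()-40))[1],P(z)((u.max(),v.max()-40))[1])
```

```text
[ 619.8 -264.9   90.8] [ 0.4 -0.6 -0.8]
large_round_tin 620.5401152958013 -229.871874450335 -298.9557903753892
large_round_tray 621.3964863320044 -223.89291677436785 -302.1271740679243
```

Well centred. I'm lowering the last few millimetres and releasing.

>>> move_arm([
  [[0,0.001,-0.001],[0,0,0]],
  [[0,0.001,-0.002],[0,0,0]],
  [[0,0.001,-0.003],[0,0,0]],
  [[0,0.001,-0.004],[0,0,0]],
  [[0,0.001,-0.004],[0,0,0]],
  [[0,0.001,-0.004],[0,0,0]],
  [[0,0.001,-0.004],[0,0,0]],
  [[0,0.001,-0.004],[0,0,0]],
])

```text
time: 19.4
eef_pos: [619.5, -263.8, 87.3]
tool_rot: [1.0, -0.0, -0.0, 0.0]
wrist_force: [-2.7, 0.4, 6.3]
finger_gap: 55.3
grip_force: 15.0
```

>>> move_arm([
  [[0,0,0],[0,0,0]],
  [[0,0,0],[0,0,0]],
  [[0,0,0],[0,0,0]],
  [[0,0,0],[0,0,0]],
  [[0,0,0],[0,0,0]],
  [[0,0,0.01],[0,0,0]],
  [[0,0,0.04],[0,0,0]],
  [[0,0,0.1],[0,0,0]],
], hand=0.15)

```text
time: 20.4
eef_pos: [617.6, -263.4, 185.1]
tool_rot: [1.0, -0.0, -0.002, -0.001]
wrist_force: [1.7, 0.2, 0.5]
finger_gap: 78.0
grip_force: 0.0
```

>>> move_arm([
  [[0,0,0.05],[0,0,0]],
  [[0,0.02,0.1],[0,0,0]],
  [[-0.01,0.06,0.14],[0,0,-0.4]],
  [[-0.02,0.12,0.14],[0,0,-0.9]],
  [[-0.03,0.17,0.14],[0,0,-1.4]],
  [[-0.05,0.22,0.14],[0,0,-1.9]],
  [[-0.07,0.27,0.14],[0,0,-2.4]],
  [[-0.09,0.32,0.14],[0,0,-2.4]],
], hand=0)

```text
time: 21.4
eef_pos: [528.6, 57.9, 327.2]
tool_rot: [0.978, -0.208, 0.001, 0.0]
wrist_force: [0.7, -0.3, -0.1]
finger_gap: 91.5
grip_force: 0.0
```

>>> move_arm([
  [[-0.02,0.05,0],[0,0,0]],
  [[-0.04,0.1,0],[0,0,0]],
  [[-0.06,0.15,0],[0,0,0]],
  [[-0.08,0.19,0],[0,0,0]],
  [[-0.1,0.22,0],[0,0,0]],
  [[-0.1,0.222,0],[0,0,0]],
  [[-0.1,0.222,0],[0,0,0]],
  [[-0.1,0.222,0],[0,0,0]],
])

```text
time: 22.4
eef_pos: [428.0, 280.5, 327.0]
tool_rot: [0.979, -0.205, 0.0, -0.001]
wrist_force: [0.5, 0.1, 0.3]
finger_gap: 92.1
grip_force: 0.0
```

Run:
```python
from h import *
s=get_state(); print(np.round(s["eef_pos"],1),np.round(s["tool_rot"],4),Ro.from_quat(s["tool_rot"]).as_matrix().round(3).tolist())
look([("square_tin",75),("oblong_tin",41)],"w6.png")
im=grab("top"); im2=cv2.imread("pics/w6.png")[:,:,::-1]
cv2.imwrite("pics/j6.png",np.hstack([im[100:300,130:530],cv2.resize(im2,(400,250))[:200]])[:,:,::-1])
```

```text
[428.  280.5 327. ] [ 9.787e-01 -2.055e-01  3.000e-04 -6.000e-04] [[0.916, -0.402, 0.001], [-0.402, -0.916, 0.001], [0.0, -0.001, -1.0]]
square_tin (array([439.6, 277.5]), array([64.3, 64.9]), 66.4, 0.89) [array([438.2, 280.5,  43. ])]
oblong_tin (array([471.9, 273. ]), array([68.5, 42. ]), 83.4, 0.97) []
```

View pics/j6.png

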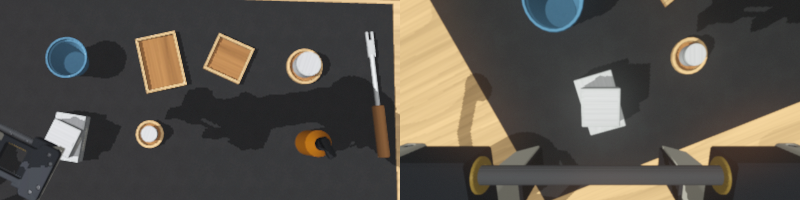

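Both round tins are in their trays (crop px (303,65) and (150,134)). The square tin at (439.5,278) is in line with the gripper.

>>> move_arm([
  [[0.006,-0.001,-0.05],[0,0,0]],
  [[0.011,-0.002,-0.1],[0,0,0]],
  [[0.011,-0.002,-0.15],[0,0,0]],
  [[0.011,-0.002,-0.18],[0,0,0]],
  [[0.011,-0.002,-0.2],[0,0,0]],
  [[0.011,-0.002,-0.206],[0,0,0]],
  [[0.011,-0.002,-0.206],[0,0,0]],
  [[0.011,-0.002,-0.206],[0,0,0]],
])

```text
time: 23.7
eef_pos: [441.3, 276.3, 121.2]
tool_rot: [0.978, -0.208, 0.001, -0.001]
wrist_force: [-0.2, -0.3, -0.9]
finger_gap: 91.6
grip_force: 0.0
```

>>> move_arm([
  [[0,0,0],[0,0,0]],
  [[0,0,0],[0,0,0]],
  [[0,0,0],[0,0,0]],
  [[0,0,0],[0,0,0]],
  [[0,0,0],[0,0,0]],
  [[0,0,0],[0,0,0]],
  [[0,0,0],[0,0,0]],
  [[0,0,0],[0,0,0]],
], hand=1, force=20)

```text
time: 24.7
eef_pos: [440.4, 276.2, 120.4]
tool_rot: [0.978, -0.208, -0.0, -0.0]
wrist_force: [-1.7, -0.6, 5.2]
finger_gap: 63.6
grip_force: 20.0
```

>>> move_arm([
  [[0,0,0.03],[0,0,0]],
  [[0,0,0.08],[0,0,0]],
  [[0.02,-0.03,0.13],[0,0,0]],
  [[0.04,-0.07,0.17],[0,0,0]],
  [[0.06,-0.11,0.2],[0,0,0]],
  [[0.08,-0.16,0.205],[0,0,0]],
  [[0.1,-0.21,0.205],[0,0,0]],
  [[0.12,-0.25,0.205],[0,0,0]],
])

```text
time: 25.7
eef_pos: [560.6, 23.7, 324.9]
tool_rot: [0.978, -0.209, -0.0, 0.0]
wrist_force: [0.5, 0.8, -2.5]
finger_gap: 63.8
grip_force: 20.0
```

>>> move_arm([
  [[0.02,-0.04,0],[0,0,0]],
  [[0.04,-0.08,0],[0,0,0]],
  [[0.05,-0.105,0],[0,0,0]],
  [[0.055,-0.111,0],[0,0,0]],
  [[0.055,-0.111,0],[0,0,0]],
  [[0.055,-0.111,0],[0,0,0]],
  [[0.055,-0.111,0],[0,0,0]],
  [[0.055,-0.111,0],[0,0,0]],
])

```text
time: 26.7
eef_pos: [615.4, -84.0, 325.4]
tool_rot: [0.978, -0.207, 0.0, -0.0]
wrist_force: [-0.3, 0.4, -1.7]
finger_gap: 63.9
grip_force: 20.0
```

Run:
```python
from h import *
s=get_state(); e=np.array(s["eef_pos"]);print(np.round(e,1),s["finger_gap"])
look([("square_tray",15),("square_tin",e[2]-79.4)],"w7.png")
```

```text
[615.4 -84.  325.4] 63.8969670274195
square_tray (array([636.6, -84.7]), array([91.9, 87.3]), 66.9, 0.91) [array([632.7, -80.6,   0.9])]
square_tin (array([624.1, -86.4]), array([78.9, 40.4]), 66.0, 0.8) [array([ 621.2, -259. ,   12.2])]
```

View pics/w7.png

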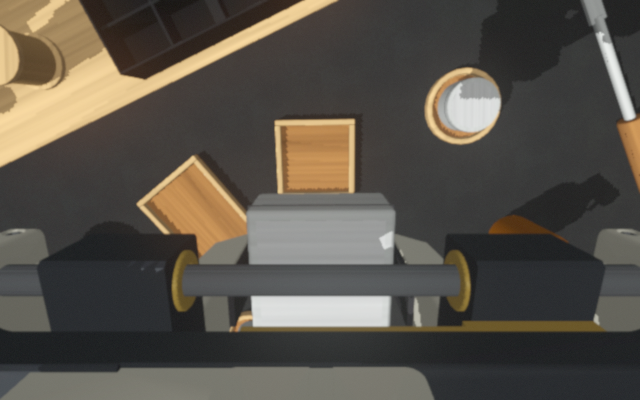

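The square tin is held level at px (320,260) and its tray, at (315,157), is in line with it. I'll compute the offset from the front edges.

Run:
```python
from h import *
s=get_state(); e=np.array(s["eef_pos"]);ax=Ro.from_quat(s["tool_rot"]).as_matrix()[:,0]
a=wristP(15)((315.5,119))-46*ax; b=wristP(e[2]-79.4)((320.5,194))-32*ax; print(e,a,b,a-b)
```

```text
[615.40412779 -84.76792617 325.31524954] [633.50268054 -85.31585637  14.99359406] [612.40848892 -82.1497884  245.91079324] [  21.09419161   -3.16606797 -230.91719918]
```

>>> move_arm([
  [[0.01,-0.001,-0.05],[0,0,0]],
  [[0.02,-0.0025,-0.1],[0,0,0]],
  [[0.02,-0.0025,-0.15],[0,0,0]],
  [[0.02,-0.0025,-0.19],[0,0,0]],
  [[0.02,-0.0025,-0.215],[0,0,0]],
  [[0.02,-0.0025,-0.227],[0,0,0]],
  [[0.02,-0.0025,-0.234],[0,0,0]],
  [[0.02,-0.0025,-0.234],[0,0,0]],
])

```text
time: 27.95
eef_pos: [635.8, -87.4, 91.7]
tool_rot: [0.978, -0.208, 0.0, -0.0]
wrist_force: [-0.3, 0.5, -1.5]
finger_gap: 64.0
grip_force: 20.0
```

Run:
```python
from h import *
s=get_state(); e=np.array(s["eef_pos"]);print(e.round(1),np.round(s["wrist_force"],1))
grab("wrist","w8.png")
```

```text
[635.8 -87.4  91.7] [-0.3  0.5 -1.5]
```

View pics/w8.png

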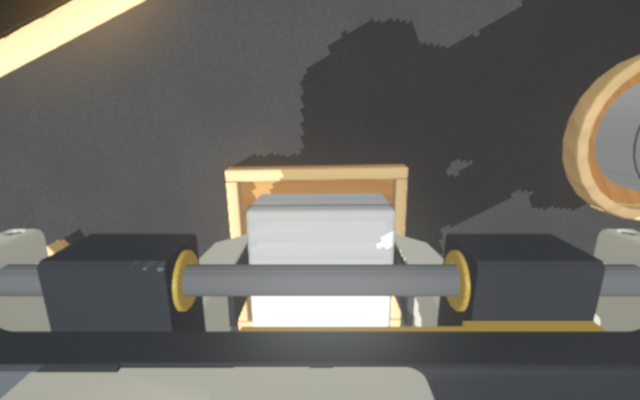

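The tin is square with its tray, with an even gap at the front and about 1.5 mm off sideways. I'm correcting that, lowering it and releasing.

>>> move_arm([
  [[0.0005,0.0015,-0.001],[0,0,0]],
  [[0.0005,0.0015,-0.002],[0,0,0]],
  [[0.0005,0.0015,-0.004],[0,0,0]],
  [[0.0005,0.0015,-0.005],[0,0,0]],
  [[0.0005,0.0015,-0.005],[0,0,0]],
  [[0.0005,0.0015,-0.005],[0,0,0]],
  [[0.0005,0.0015,-0.005],[0,0,0]],
  [[0.0005,0.0015,-0.005],[0,0,0]],
])

```text
time: 29.0
eef_pos: [635.9, -85.8, 86.5]
tool_rot: [0.978, -0.208, -0.0, -0.0]
wrist_force: [-2.7, 1.3, 6.3]
finger_gap: 63.8
grip_force: 20.0
```

>>> move_arm([
  [[0,0,0],[0,0,0]],
  [[0,0,0],[0,0,0]],
  [[0,0,0],[0,0,0]],
  [[0,0,0],[0,0,0]],
  [[0,0,0],[0,0,0]],
  [[0,0,0.01],[0,0,0]],
  [[0,0,0.04],[0,0,0]],
  [[0,0,0.1],[0,0,0]],
], hand=0.1)

```text
time: 30.0
eef_pos: [634.2, -85.4, 185.3]
tool_rot: [0.978, -0.208, -0.003, 0.0]
wrist_force: [0.6, 0.5, -0.0]
finger_gap: 82.3
grip_force: 0.0
```

>>> move_arm([
  [[0,0,0.05],[0,0,0]],
  [[-0.01,0.02,0.1],[0,0,0.4]],
  [[-0.03,0.06,0.14],[0,0,0.8]],
  [[-0.05,0.1,0.14],[0,0,1.2]],
  [[-0.07,0.15,0.14],[0,0,1.7]],
  [[-0.09,0.2,0.14],[0,0,1.7]],
  [[-0.11,0.24,0.14],[0,0,1.7]],
  [[-0.13,0.28,0.14],[0,0,1.7]],
], hand=0)

```text
time: 31.0
eef_pos: [505.1, 195.4, 327.2]
tool_rot: [0.998, -0.061, 0.001, -0.0]
wrist_force: [0.3, 0.6, 0.2]
finger_gap: 91.9
grip_force: 0.0
```

>>> move_arm([
  [[-0.02,0.03,0],[0,0,0]],
  [[-0.04,0.06,0],[0,0,0]],
  [[-0.06,0.08,0],[0,0,0]],
  [[-0.08,0.085,0],[0,0,0]],
  [[-0.085,0.085,0],[0,0,0]],
  [[-0.085,0.085,0],[0,0,0]],
  [[-0.085,0.085,0],[0,0,0]],
  [[-0.085,0.085,0],[0,0,0]],
])

```text
time: 32.0
eef_pos: [421.7, 278.6, 326.3]
tool_rot: [0.998, -0.062, 0.0, 0.0]
wrist_force: [0.7, 0.9, 0.7]
finger_gap: 92.0
grip_force: 0.0
```

Run:
```python
from h import *
s=get_state(); print(np.round(s["eef_pos"],1),np.round(s["tool_rot"],4))
look([("oblong_tin",41),("oblong_tray",15)],"w9.png")
im=grab("top"); im2=cv2.imread("pics/w9.png")[:,:,::-1]
cv2.imwrite("pics/j9.png",np.hstack([im[100:300,130:530],cv2.resize(im2,(400,250))[:200]])[:,:,::-1])
```

```text
[421.7 278.6 326.3] [ 9.981e-01 -6.190e-02  2.000e-04  1.000e-04]
oblong_tin (array([441.1, 277.4]), array([ 67.7, 104.3]), 82.4, 0.93) [array([446.3, 280.2,   5.5])]
oblong_tray (array([561.6,  70.5]), array([109.4,  42. ]), 82.9, 0.82) []
```

View pics/j9.png

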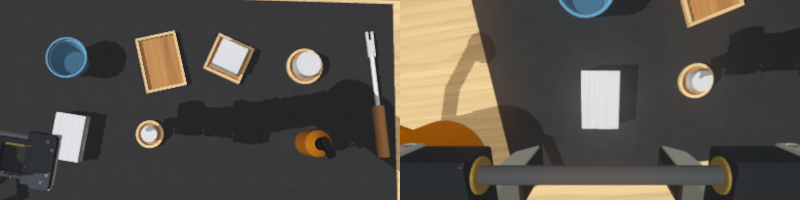

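The square tin is in its tray at crop px (230,57). The oblong tin stands alone at (441,277.5), yaw −7.6°.

>>> move_arm([
  [[0.01,-0.001,-0.05],[0,0,0]],
  [[0.019,-0.001,-0.1],[0,0,0]],
  [[0.019,-0.001,-0.15],[0,0,0]],
  [[0.019,-0.001,-0.19],[0,0,0]],
  [[0.019,-0.001,-0.22],[0,0,0]],
  [[0.019,-0.001,-0.235],[0,0,0]],
  [[0.019,-0.001,-0.242],[0,0,0]],
  [[0.019,-0.001,-0.242],[0,0,0]],
])

```text
time: 33.3
eef_pos: [440.3, 278.4, 84.6]
tool_rot: [0.998, -0.061, 0.0, -0.0]
wrist_force: [-0.8, -0.4, 0.9]
finger_gap: 91.8
grip_force: 0.0
```

>>> move_arm([
  [[0,0,0],[0,0,0]],
  [[0,0,0],[0,0,0]],
  [[0,0,0],[0,0,0]],
  [[0,0,0],[0,0,0]],
  [[0,0,0],[0,0,0]],
  [[0,0,0],[0,0,0]],
  [[0,0,0],[0,0,0]],
  [[0,0,0],[0,0,0]],
], hand=1, force=30)

```text
time: 34.3
eef_pos: [440.2, 278.0, 84.8]
tool_rot: [0.998, -0.061, 0.0, -0.0]
wrist_force: [-1.2, -2.3, 7.1]
finger_gap: 67.7
grip_force: 30.0
```

>>> move_arm([
  [[0,0,0.03],[0,0,0]],
  [[0,0,0.08],[0,0,0]],
  [[0.02,-0.03,0.13],[0,0,0.4]],
  [[0.04,-0.06,0.18],[0,0,0.8]],
  [[0.06,-0.09,0.22],[0,0,1.2]],
  [[0.09,-0.13,0.242],[0,0,1.6]],
  [[0.12,-0.17,0.242],[0,0,2.1]],
  [[0.15,-0.208,0.242],[0,0,2.1]],
])

```text
time: 35.3
eef_pos: [590.4, 68.9, 326.4]
tool_rot: [0.992, 0.122, 0.0, -0.0]
wrist_force: [0.4, 1.0, -2.4]
finger_gap: 67.7
grip_force: 30.0
```

>>> move_arm([
  [[0,0,0],[0,0,0]],
  [[0,0,0],[0,0,0]],
  [[0,0,0],[0,0,0]],
  [[0,0,0],[0,0,0]],
  [[0,0,0],[0,0,0]],
  [[0,0,0],[0,0,0]],
  [[0,0,0],[0,0,0]],
  [[0,0,0],[0,0,0]],
])

```text
time: 36.3
eef_pos: [589.9, 70.1, 326.2]
tool_rot: [0.993, 0.122, 0.0, 0.0]
wrist_force: [0.8, -0.1, -2.6]
finger_gap: 68.0
grip_force: 30.0
```

Run:
```python
from h import *
s=get_state(); e=np.array(s["eef_pos"]);print(np.round(e,1),s["finger_gap"],np.round(s["tool_rot"],4))
look([("oblong_tray",15),("oblong_tin",e[2]-81.5)],"w10.png")
```

```text
[589.9  70.1 326.2] 68.04795915586033 [0.9926 0.1217 0.     0.    ]
oblong_tray (array([651.7,  84.8]), array([67., 97.]), 14.0, 0.91) [array([620.3,  80.2,   6.7])]
oblong_tin (array([609.5,  75. ]), array([63.8, 86.5]), 13.9, 0.63) [array([593.4,  71.6, 249.4])]
```

View pics/w10.png

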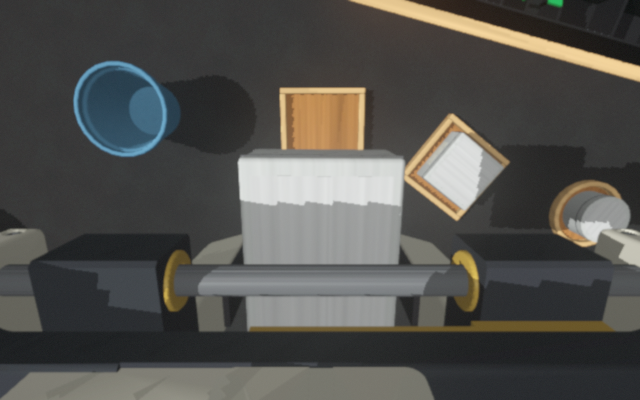

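The oblong tin is in the grip with its front edge at row 151. The tray's front edge is at row 89 (columns 280–365) and in line with it.

Run:
```python
from h import *
s=get_state(); e=np.array(s["eef_pos"]);ax=Ro.from_quat(s["tool_rot"]).as_matrix()[:,0]
a=wristP(15)((322.5,88.5))-66*ax; b=wristP(e[2]-81.5)((321,151))-52*ax; print(e,a,b,a-b)
```

```text
[589.91400547  70.10901788 326.19228604] [619.85435843  75.54419071  15.00234292] [588.52444511  69.87131565 244.69413198] [  31.32991332    5.67287506 -229.69178906]
```

>>> move_arm([
  [[0.015,0.003,-0.05],[0,0,0]],
  [[0.031,0.006,-0.1],[0,0,0]],
  [[0.031,0.006,-0.15],[0,0,0]],
  [[0.031,0.006,-0.19],[0,0,0]],
  [[0.031,0.006,-0.215],[0,0,0]],
  [[0.031,0.006,-0.227],[0,0,0]],
  [[0.031,0.006,-0.232],[0,0,0]],
  [[0.031,0.006,-0.232],[0,0,0]],
])

```text
time: 37.55
eef_pos: [621.6, 76.2, 95.0]
tool_rot: [0.993, 0.122, 0.001, -0.0]
wrist_force: [-0.0, -0.4, -1.5]
finger_gap: 67.6
grip_force: 30.0
```

Run:
```python
from h import *
s=get_state(); e=np.array(s["eef_pos"]);print(e.round(1),np.round(s["wrist_force"],1))
grab("wrist","w11.png")
```

```text
[621.6  76.2  95. ] [-0.  -0.4 -1.5]
```

View pics/w11.png

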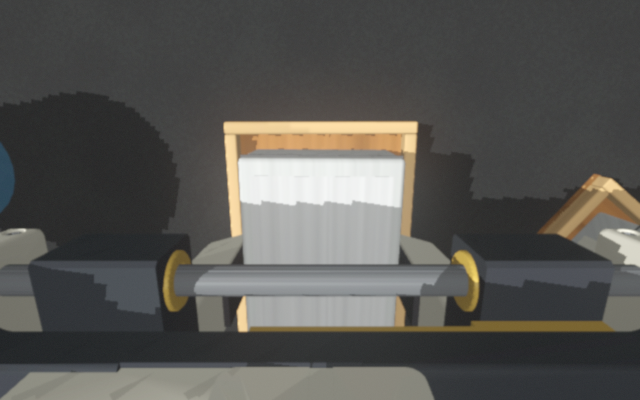

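The tin is centred in its tray (320.5 against 321.5 px). I'm lowering and releasing.

>>> move_arm([
  [[0,0,-0.002],[0,0,0]],
  [[0,0,-0.004],[0,0,0]],
  [[0,0,-0.005],[0,0,0]],
  [[0,0,-0.006],[0,0,0]],
  [[0,0,-0.0065],[0,0,0]],
  [[0,0,-0.0065],[0,0,0]],
  [[0,0,-0.0065],[0,0,0]],
  [[0,0,-0.0065],[0,0,0]],
])

```text
time: 38.6
eef_pos: [620.9, 76.2, 88.9]
tool_rot: [0.993, 0.122, 0.0, -0.0]
wrist_force: [-3.4, -0.3, 6.7]
finger_gap: 67.8
grip_force: 30.0
```

>>> move_arm([
  [[0,0,0],[0,0,0]],
  [[0,0,0],[0,0,0]],
  [[0,0,0],[0,0,0]],
  [[0,0,0],[0,0,0]],
  [[0,0,0],[0,0,0]],
  [[0,0,0.01],[0,0,0]],
  [[0,0,0.04],[0,0,0]],
  [[0,0,0.1],[0,0,0]],
], hand=0.08)

```text
time: 39.6
eef_pos: [619.1, 76.0, 186.8]
tool_rot: [0.993, 0.122, -0.003, 0.0]
wrist_force: [0.7, -0.5, 0.9]
finger_gap: 84.3
grip_force: 0.0
```

>>> move_arm([
  [[0,0,0.05],[0,0,0]],
  [[-0.01,0,0.1],[0,0,0]],
  [[-0.03,0,0.14],[0,0,0]],
  [[-0.07,0,0.18],[0,0,0]],
  [[-0.11,0,0.2],[0,0,0]],
  [[-0.14,0,0.2],[0,0,0]],
  [[-0.14,0,0.2],[0,0,0]],
  [[-0.14,0,0.2],[0,0,0]],
])

```text
time: 40.6
eef_pos: [481.3, 76.1, 388.4]
tool_rot: [0.993, 0.122, 0.001, -0.0]
wrist_force: [0.5, 0.3, -0.1]
finger_gap: 84.5
grip_force: 0.0
```

Run:
```python
from h import *
a=grab("top");b=grab("scene")
cv2.imwrite("pics/f.png",np.hstack([cv2.resize(a[100:300,150:520],(400,216)),cv2.resize(b[100:316,60:500],(400,216))])[:,:,::-1])
```

```text
(no output)
```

View pics/f.png

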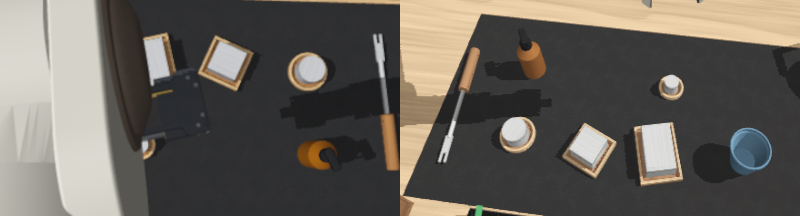

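The scene view shows all four tins flat in their own trays, with the pot and bottle still standing in place.

```bash
python3 -c "
from station import bot; print(bot.job_done())"
```

```text
the job is handed in; nothing more can be done
None
```

All four tins are upright and flat in their own trays, the blue pot and spray bottle were left standing where they were, and the job was handed in at about 41 s; no verdict was returned.

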